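# Shut and bolt the tool chest

### The arm

A 6-joint arm with a two-finger parallel gripper is mounted at the origin on a cart in front of the work surface, level with it; the furniture and walls round the work are solid. World frame = base frame: x ahead of the robot, y to its left, z up, the work surface at z = 0. Lengths are in mm, angles in rad, forces in N, time in s.
With the tool pointing down it reaches from about 350 to 975 mm from the base axis. Payload 7.1 kg.
Tool frame: the origin (TCP) lies midway between the tips of the shut fingers; the grasp point (between the pads) lies 19 mm behind it (ctrl.grasp_offset is the distance from the TCP to the grasp point, in mm); z points along the fingers, y is the line along which they close (so a half turn about z gives the same grasp; the last joint's range is limited). The gripper opens to 88 mm and grips with 3 to 60 N. Pads are 20 mm wide; open, the fingers measure 115 mm over their backs; the gripper's body (75 mm by 178 mm) begins 61 mm behind the grasp point.
Start: joints at [1.317, 0.423, 1.63, -0, 1.089, -0.019], TCP at [145.374, 607.841, 222.675] pointing down, gripper open.
Joint ranges: [-3, 3], [-0.9, 2.11], [0.09, 2.58], [-1.31, 4.45], [0.11, 2.69], [-2.54, 2.54]. Speed limits (rad/s): [2.39, 2.39, 3.01, 3.14, 3.14, 3.14].

### API

Orientations are given as a rotation vector (axis times angle).
In Python, from workcell import ctrl gives the robot as it stands. The module is installed in compiled form; this text tells all that it offers.
- The arm moves only by the tool servo_tool, never from a script. Its argument "rows" is a list of rows, each a list of 7 numbers: the turn, a rotation vector about the tool's x, y, z as a fraction of full scale, then the shift along the tool's x, y, z as a fraction of full scale, then the finger opening in mm, from 0 to 87.8. A call has 1 to 10 rows; each row is the pose to reach, as a shift and turn from the pose commanded when the call began, along the tool's axes at that moment; what a row does not reach only later rows make up. Full scale, the value 1, is 20 cm for a shift and 1.5 rad for a turn. A row lasts 1/8 s, in which the tool goes at most 62.5 mm and 10.7 degrees, less where a joint would pass 70% of its speed; a pose out of reach is approached as far as the arm can. A call with a number of a shift or a turn outside -1 to 1 is refused whole. A call with a gripper value outside its range is refused whole. The fingers move at their own pace and stop on an object; the grip force is fixed at half the most. Time passes only in rows, so rows that repeat a pose let the fingers close. It gives the time, the measured TCP pose, the force, the opening and the grip force at its end, in the units of the state.
- ctrl.get_obs(): the state, without advancing time (a new reading comes with each control period).
- ctrl.get_image(name): name is "side" or "top"; returns (picture, depth): 400x640x3 uint8, red, green, blue; 400x640 float32, mm along the optical axis (not along the pixel's ray), 0 where there is no reading.
- ctrl.camera_info(name): a dict with "intrinsics" (3x3 intrinsics, pixels), "R" (3x3) and "t" (3): a world point X has camera coordinates R X + t. Camera axes: x right, y down, z forward; pixel columns grow to the right and rows downward; lengths in mm; the calibration is good to about 2 mm. A picture is of the moment at which its call begins. camera_info takes no time and is no camera call.
- ctrl.close_job(): hands the job in; it is judged then, once.
The state is a dict: "t": time; "qpos": joint angles; "qvel": joint speeds; "joint_torque": joint torques, N m; "ee_pos": TCP position; "orientation": TCP orientation; "ft_force": force on the tool from outside, world axes, zero at the start; "moment": the same for the moment, N m; "width": finger opening in mm; "grasp_force": force on a finger pad.
Only numpy, scipy, OpenCV 4.12 (cv2) and the standard library are available. Lean on these libraries where they do the work, as an engineer would, in place of code of your own. Each camera call takes 0.05 s, during which the arm holds its last target. There are 200 camera calls.

### The job

Close up the wooden tool chest for the van: push its sliding lid fully shut by the dark end board, then hold the red spring catch down with one fingertip while the other fingertip pushes the bolt all the way home through the lid's staple. Let go so that the catch springs up and locks the bolt, and back away clear. Only push and press, grasp nothing, and leave the things lying around the chest where they are.

Things in the scene. Friction and masses are not known exactly. Their poses are not given: they have to be found in the camera images.
- chest: the fixed wooden tool chest, 212 (x) by 344 (y) by 74 mm high, turned about z; origin at the centre of its underside on the bench. Its right end (y -172 to -60 mm) is a fixed deck, top at z 74 mm, carrying the steel bolt; the lid covers the rest and slides along y. The bolt's axis lies along x at y -100, z 87 mm; its guide straps reach z 96 mm
- lid (a joint): how far the lid stands open, m: 0 = fully shut (hard stop), grows as it slides towards the chest's +y, starts 0.05 to 0.09. It slides with about 3 N of friction and stays where it is left.
- lid_end (a point): middle of the outer face of the lid's dark end board (186 mm wide along the chest's x, z 36 to 73 mm above the bench, flush with the lid's top), at the chest's +y end; moves with the lid. The face looks to the chest's +y; push it towards the chest's -y to shut the lid. Nothing lies below it, nor within 50 mm beyond it
- staple (a point): top of the steel loop (staple) on the lid's strap, 102 mm above the bench; moves with the lid. With the lid shut it stands round the bolt's path, 53 mm to the chest's +x of the chest's centre, with 3 mm of room either side of the bolt
- bolt (a joint): how far the bolt is shot towards the chest's +x, m: 0 = drawn back (start), 0.030 = home (hard stop). About 2 N of friction. While the catch is up its tooth blocks the bolt's lug and leaves the bolt 2 mm of play
- bolt_tab (a point): the dark upright thumb tab on the bolt, 8 mm thick (chest x), 24 mm wide (chest y), top 54 mm above the deck; this point is its centre, 17 mm below its top, axes as the chest's. Push its -x face towards the chest's +x. A fingertip 24 mm or more above the deck has free way behind it
- catch (a joint): angle of the red spring catch, rad: 0 = up (start); grows as the bar is pressed; the bolt is free above 0.20; hard stop at 0.42. It springs back when let go, and comes fully up only with the bolt drawn or home, locking it there (in between it rests on the bolt's lug at about 0.15)
- catch_bar (a point): red thumb bar of the spring catch, 100 mm (chest x) by 34 mm, on the bolt's -y side; this point is the centre of its top face, axes as the chest's at rest (face leans 0.15 rad, outer edge higher). Hinged 27 mm from its centre line towards the bolt. On the centre line, 51 mm from the tab's middle: 2 N starts it, 8 N at the stop; 5.5 mm down frees the bolt, 11.5 mm is the stop
- screw_carton: red carton of screws, 60x85x42 mm, loose bystander; origin at the centre of its underside
- wax_tin: round green and white wax tin, 68 mm across, 25 mm high, loose bystander; origin at the centre of its underside
- glue_bottle: white glue bottle with a red cap, 59 mm across, 186 mm high, loose bystander; origin at the centre of its underside
- hinge_a: metal cabinet hinge, 52x94x20 mm, loose bystander; origin at the centre of its underside

How it is judged:
By the outcome, as a careful person would: the job done as asked, in the order asked, and still so for the second after the job is handed in, with the robot touching nothing.
It also fails if it takes over 69 s, if anything falls off the work surface, if the arm or the gripper's body presses on something with over 40 N, if the wrist force passes 120 N, or if a joint passes its speed limit or range.

## Working session

There is one attempt and no reset: what is moved stays moved. The work goes in short steps, Python scripts to look and compute and a tool call to move; the robot and the scene stay as the last step left them, time stands still between calls to the robot, and variables do not carry over. Pictures are saved under pics/ and viewed, at most 10 in all, crops included, and the job is handed in when it is done.

Besides the shell and the picture viewer there is one more tool, called after "Request:" as name(argument=value, ...) on one line, values as JSON. servo_tool: Moves the arm, as the interface text tells. Its arguments: {"type":"object","properties":{"rows":{"type":"array","items":{"type":"array","items":{"type":"number"}}}},"required":["rows"]}

```bash
mkdir -p pics
cat > h.py <<'E'
import numpy as np, cv2
from workcell import ctrl
def snap(n,f):
    p,d=ctrl.get_image(n); cv2.imwrite(f'pics/{f}.png',p[:,:,::-1]); np.save(f'pics/{f}.npy',d); return p,d
def cloud(n,d):
    c=ctrl.camera_info(n);K=np.array(c['intrinsics']);R=np.array(c['R']);t=np.array(c['t'])
    v,u=np.mgrid[0:400,0:640]
    X=np.stack([(u-K[0,2])/K[0,0]*d,(v-K[1,2])/K[1,1]*d,d],-1)
    return (X-t)@R
E
python3 - <<'E'
from h import *
for n in('top','side'):
    p,d=snap(n,n+'0'); print(n,ctrl.camera_info(n))
o=ctrl.get_obs();print({k:np.round(v,3) for k,v in o.items()})
E
```

```text
top {'intrinsics': array([[455.39359804,   0.        , 322.71511868],
       [  0.        , 455.39359804, 195.59288479],
       [  0.        ,   0.        ,   1.        ]]), 'R': array([[-0.01265644, -0.99975402,  0.01821305],
       [-0.99741652,  0.01133458, -0.07093532],
       [ 0.07071143, -0.01906378, -0.99731463]]), 't': array([ 165.15482662,  580.43548952, 1127.77324327])}
side {'intrinsics': array([[473.85308151,   0.        , 325.12416444],
       [  0.        , 473.85308151, 196.37818435],
       [  0.        ,   0.        ,   1.        ]]), 'R': array([[ 0.99752717, -0.07013478, -0.00454517],
       [-0.03338338, -0.41591672, -0.90878976],
       [ 0.06184736,  0.90669421, -0.41722956]]), 't': array([-556.14645776,  191.25011196, 1125.74883722])}
{'t': np.float64(0.1), 'qpos': array([ 1.317,  0.424,  1.631, -0.   ,  1.089, -0.019]), 'qvel': array([-0.002, -0.003, -0.001,  0.   , -0.   , -0.001]), 'joint_torque': array([ 1.0000e-03, -5.4561e+01, -2.7432e+01,  6.5000e-02,  1.9000e-02,
       -0.0000e+00]), 'ee_pos': array([145.248, 607.366, 222.005]), 'orientation': array([-3.68e-01, -3.12e+00,  2.00e-03]), 'ft_force': array([ 0.133,  0.433, -0.479]), 'moment': array([ 0.001, -0.008,  0.02 ]), 'grasp_force': np.float64(0.0), 'width': np.float64(87.693)}
```

View pics/top0.png

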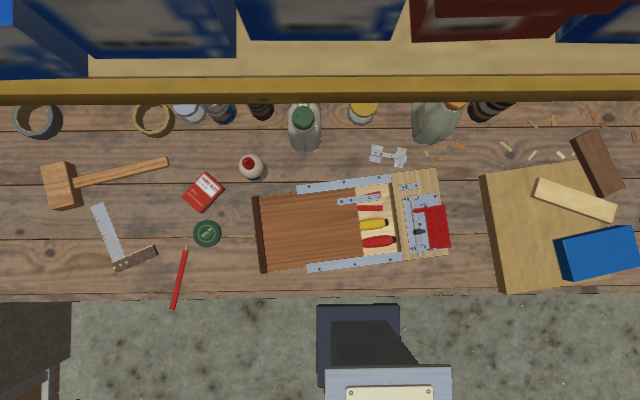

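View pics/side0.png

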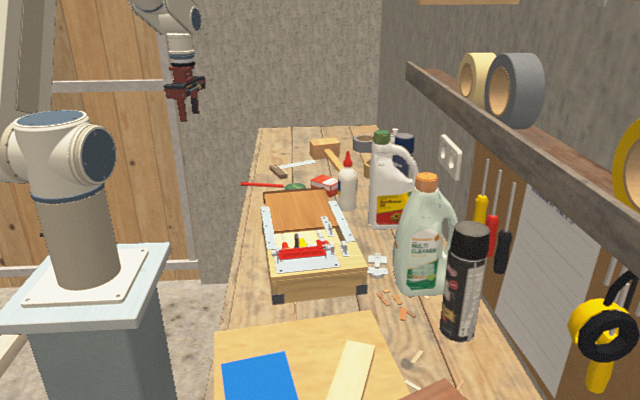

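The top view shows the lid's dark end board at about (261,233), and the deck with the red catch bar at about (437,227). The tab is near (419,231). The carton, tin and bottle are on the left, clear of the board, and the hinge is at (388,155).

Run:
```python
from h import *
p=cv2.imread('pics/top0.png');d=np.load('pics/top0.npy')
cv2.imwrite('pics/crop1.png',cv2.resize(p[160:285,380:460],None,fx=4.8,fy=4.8,interpolation=cv2.INTER_CUBIC))
W=cloud('top',d)
Z=W[...,2]
# chest top region
m=((Z>60)&(Z<110)).astype(np.uint8); m[:160]=0;m[285:]=0;m[:,:245]=0;m[:,460:]=0
P=W[m>0]; r=cv2.minAreaRect(P[:,:2].astype(np.float32)); print('top',r,cv2.boxPoints(r))
hsv=cv2.cvtColor(p,cv2.COLOR_BGR2HSV)
red=((hsv[...,0]<6)|(hsv[...,0]>174))&(hsv[...,1]>170)&(hsv[...,2]>100)
c=red.copy();c[:,:410]=0;c[:,460:]=0;c[:195]=0;c[260:]=0
c&=Z>70
Q=W[c];r=cv2.minAreaRect(Q[:,:2].astype(np.float32));print('catch',r,np.median(Q,0),Q.mean(0))
# deck tall: tab
t=(Z>108)&(m>=0); t[:190]=0;t[270:]=0;t[:,:395]=0;t[:,:][:,445:]=0
print('tab',W[t].round(0).tolist()[:40],np.argwhere(t)[:5])
for (u,v) in [(261,200),(261,233),(264,265),(300,200),(300,260),(257,215),(258,245)]: print(u,v,W[v,u].round(1))
for nm,(a,b,e,f) in dict(carton=(180,225,168,215),tin=(190,225,215,250),bottle=(235,266,150,182)).items():
    s=np.zeros_like(c);s[e:f,a:b]=1;s&=Z>10;print(nm,W[s].min(0).round(),W[s].max(0).round())
```

```text
top ((545.455810546875, 103.43510437011719), (275.64208984375, 458.2734069824219), 6.406345844268799) [[ 382.92853  315.76306]
 [ 434.0622  -139.6487 ]
 [ 707.9831  -108.89285]
 [ 656.8494   346.51892]]
catch ((485.0969543457031, 24.253494262695312), (98.35782623291016, 305.4425354003906), 6.879683971405029) [ 502.31496897 -103.96446681  109.93385725] [ 502.49020791 -101.222587    117.14019446]
tab [[501.0, 180.0, 1163.0], [556.0, -78.0, 109.0], [556.0, -80.0, 110.0], [556.0, -82.0, 112.0], [554.0, -75.0, 110.0], [553.0, -77.0, 113.0], [553.0, -119.0, 113.0], [551.0, -78.0, 108.0], [551.0, -104.0, 108.0], [551.0, -105.0, 111.0], [551.0, -107.0, 113.0], [551.0, -109.0, 114.0], [551.0, -112.0, 111.0], [551.0, -114.0, 114.0], [551.0, -116.0, 115.0], [551.0, -120.0, 110.0], [551.0, -121.0, 112.0], [501.0, 180.0, 1163.0], [549.0, -92.0, 109.0], [549.0, -94.0, 109.0], [549.0, -96.0, 111.0], [549.0, -99.0, 108.0], [549.0, -101.0, 110.0], [549.0, -103.0, 111.0], [549.0, -106.0, 110.0], [549.0, -108.0, 111.0], [549.0, -110.0, 110.0], [548.0, -112.0, 112.0], [549.0, -115.0, 110.0], [548.0, -117.0, 112.0], [549.0, -120.0, 110.0], [548.0, -122.0, 110.0], [547.0, -80.0, 111.0], [547.0, -83.0, 108.0], [547.0, -85.0, 108.0], [547.0, -92.0, 108.0], [546.0, -98.0, 110.0], [546.0, -100.0, 111.0], [546.0, -103.0, 109.0], [546.0, -106.0, 110.0]] [[200 439]
 [203 425]
 [203 426]
 [203 427]
 [204 424]]
261 200 [569.6 306.8  74.2]
261 233 [491.  307.3  72.1]
264 265 [415.2 300.6  71.2]
300 200 [568.7 213.8  71.9]
300 260 [425.8 215.1  71.6]
257 215 [534.  316.9  70.9]
258 245 [462.5 314.9  69.4]
carton [501. 180.  10.] [ 645.  507. 1163.]
tin [460. 180.  12.] [ 525.  484. 1163.]
bottle [501. 180.  10.] [ 676.  355. 1163.]
```

View pics/crop1.png

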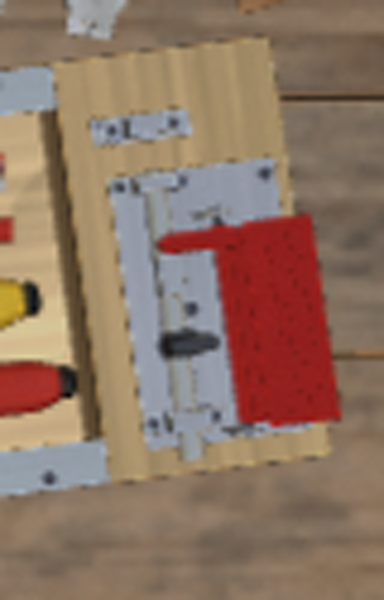

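The crop shows the deck's corners at image (436.3,168.3), (448.3,254.8), (391.5,173) and (403,260.4). The dark tab is at (419.6,231.5) and the red bar spans (427–450, 205–248). Next I'll project these onto their known heights.

```bash
cat >> h.py <<'E'
def pix(n,u,v,z):
    c=ctrl.camera_info(n);K=np.array(c['intrinsics']);R=np.array(c['R']);t=np.array(c['t'])
    C=-R.T@t; r=R.T@np.linalg.inv(K)@[u,v,1.]; return C+r*(z-C[2])/r[2]
E
python3 - <<'E'
from h import *
p=cv2.imread('pics/top0.png');d=np.load('pics/top0.npy');W=cloud('top',d);Z=W[...,2]
cs=np.array([pix('top',u,v,74)[:2] for u,v in [(436.3,168.3),(448.3,254.8),(403,260.4),(391.5,173)]])
print(cs.round(1),[np.linalg.norm(cs[i]-cs[(i+1)%4]).round(1) for i in range(4)])
e=[cs[0]-cs[1],cs[3]-cs[2]];print('yaw',[np.arctan2(a[1],a[0]).round(3) for a in e])
loc=np.array([[106,-172],[-106,-172],[-106,-60],[106,-60]])
A,B=loc-loc.mean(0),cs-cs.mean(0)
th=np.arctan2((A[:,0]*B[:,1]-A[:,1]*B[:,0]).sum(),(A*B).sum());R=np.array([[np.cos(th),-np.sin(th)],[np.sin(th),np.cos(th)]])
o=cs.mean(0)-R@loc.mean(0);print('fit',th,o)
inv=lambda w:(np.array(w)[:2]-o)@R
print('tab',inv(pix('top',419.6,231.5,128)))
hsv=cv2.cvtColor(p,cv2.COLOR_BGR2HSV)
red=((hsv[...,0]<6)|(hsv[...,0]>174))&(hsv[...,1]>170)&(hsv[...,2]>80)
red[:,:426]=0;red[:,455:]=0;red[:195]=0;red[255:]=0
Q=W[red&(Z<200)];L=(Q[:,:2]-o)@R
print('bar',np.percentile(L,[1,50,99],axis=0).round(1),np.percentile(Q[:,2],[2,50,98]).round(1))
q=(Z<200);L=((W[...,:2]-o)@R)
m=q&(abs(L[...,0])<80)&(Z>66)&(Z<78)&(L[...,1]>0);m[:,:245]=0;print('lid end y',np.percentile(L[m][:,1],[90,99,99.8]))
for v in (215,233,250):
  print([(u,W[v,u,2].round(),L[v,u,1].round(1)) for u in range(252,262)])
for nm,(a,b,e,f) in dict(carton=(180,225,168,215),tin=(190,225,215,250),bottle=(235,266,150,182)).items():
    s=np.zeros(Z.shape,bool);s[e:f,a:b]=1;s&=(Z>12)&(Z<400);print(nm,W[s].min(0).round(),W[s].max(0).round(),L[s].min(0).round(),L[s].max(0).round())
t=q&(Z>122)&(Z<135)&(abs(L[...,0])<110)&(L[...,1]<-70)&(L[...,1]>-170);print('tab',W[t].mean(0),L[t].mean(0),L[t].round().tolist())
E
```

```text
[[ 641.5 -116.4]
 [ 433.4 -138.9]
 [ 421.6  -30. ]
 [ 631.2   -7.4]] [np.float64(209.4), np.float64(109.5), np.float64(210.8), np.float64(109.4)]
yaw [np.float64(0.107), np.float64(0.107)]
fit 0.10595161681051796 [519.67781423  42.17186211]
tab [-39.95315763 -97.61764561]
bar [[ -81.7 -166.1]
 [ -34.9 -144.6]
 [  13.5 -122. ]] [104.5 110.  115.2]
lid end y [256.39534308 278.77758186 281.10921771]
[(252, np.float64(0.0), np.float64(292.8)), (253, np.float64(71.0), np.float64(281.1)), (254, np.float64(74.0), np.float64(278.3)), (255, np.float64(71.0), np.float64(276.4)), (256, np.float64(73.0), np.float64(273.7)), (257, np.float64(71.0), np.float64(271.7)), (258, np.float64(1163.0), np.float64(139.0)), (259, np.float64(71.0), np.float64(266.9)), (260, np.float64(73.0), np.float64(264.4)), (261, np.float64(72.0), np.float64(262.0))]
[(252, np.float64(2.0), np.float64(297.5)), (253, np.float64(-4.0), np.float64(295.9)), (254, np.float64(-4.0), np.float64(293.3)), (255, np.float64(71.0), np.float64(281.0)), (256, np.float64(70.0), np.float64(278.8)), (257, np.float64(71.0), np.float64(276
[... 762 characters left out ...]
299.  14.] [676. 355. 189.] [129. 242.] [185. 299.]
tab [490.87154405 -59.69328857 126.72473249] [-39.41733136 -98.24756543] [[-36.0, -91.0], [-36.0, -93.0], [-36.0, -95.0], [-37.0, -97.0], [-37.0, -100.0], [-37.0, -101.0], [-37.0, -103.0], [-38.0, -106.0], [-38.0, -109.0], [-38.0, -111.0], [-38.0, -87.0], [-38.0, -89.0], [-38.0, -92.0], [-38.0, -94.0], [-39.0, -95.0], [-39.0, -99.0], [-39.0, -101.0], [-39.0, -103.0], [-40.0, -106.0], [-40.0, -108.0], [-40.0, -110.0], [-40.0, -88.0], [-40.0, -90.0], [-41.0, -93.0], [-41.0, -94.0], [-41.0, -96.0], [-41.0, -99.0], [-42.0, -101.0], [-42.0, -103.0], [-42.0, -105.0], [-42.0, -107.0], [-42.0, -90.0], [-43.0, -92.0], [-43.0, -94.0], [-43.0, -97.0]]
```

```bash
cat >> h.py <<'E'
from scipy.spatial.transform import Rotation as Ro
TH=0.106; OO=np.array([519.7,42.2])
def plan(lx,ly,z):
    "numbers of a move to chest-local x,y and world z, tool y along chest y"
    o=ctrl.get_obs();R0=Ro.from_rotvec(o['orientation'])
    c,s=np.cos(TH),np.sin(TH);cx=np.array([c,s,0]);cy=np.array([-s,c,0])
    T=Ro.from_matrix(np.stack([-cx,cy,[0,0,-1.]],1))
    w=np.array([*(OO+lx*cx[:2]+ly*cy[:2]),z])
    dl=o['ee_pos']-[*OO,0]
    print('t',round(float(o['t']),2),'local',(dl@cx).round(1),(dl@cy).round(1),o['ee_pos'][2].round(1),'F',[round(float(o['ft_force']@a),1) for a in (cx,cy,[0,0,1])],'w',o['width'].round(1))
    print('turn',((R0.inv()*T).as_rotvec()/1.5).round(3),'shift',(R0.inv().apply(w-o['ee_pos'])/200).round(3))
E
python3 -c "
from h import *
plan(0,312,200)"
```

```text
Traceback (most recent call last):
  File "h.py", line 22, in plan
    print('t',round(float(o['t']),2),'local',(dl@cx).round(1),(dl@cy).round(1),o['ee_pos'][2].round(1),'F',[round(float(o['ft_force']@a),1) for a in (cx,cy,[0,0,1])],'w',o['width'].round(1))
                                                                                                                                                                          ^^^^^^^^^^^^^^^^
AttributeError: 'float' object has no attribute 'round'
```

Request:
servo_tool(rows=[[0,0,-0.05,-0.2,-0.1,0,0],[0,0,-0.1,-0.4,-0.2,0,0],[0,0,-0.15,-0.6,-0.3,0,0],[0,0,-0.2,-0.8,-0.4,0,0],[0,0,-0.227,-0.98,-0.45,0,0],[0,0,-0.227,-0.98,-0.45,0,0],[0,0,-0.227,-0.98,-0.45,0,0]])

```text
t: 0.98
ee_pos: [314.6, 474.8, 222.4]
orientation: [0.164, -3.137, 0.0]
ft_force: [-0.2, -0.2, 0.3]
width: 21.5
grasp_force: 0.0
```

```bash
python3 -c "
from h import *
plan(0,312,160)"
```

```text
Traceback (most recent call last):
  File "h.py", line 22, in plan
    print('t',round(float(o['t']),2),'local',(dl@cx).round(1),(dl@cy).round(1),o['ee_pos'][2].round(1),'F',[round(float(o['ft_force']@a),1) for a in (cx,cy,[0,0,1])],'w',o['width'].round(1))
                                                                                                                                                                          ^^^^^^^^^^^^^^^^
AttributeError: 'float' object has no attribute 'round'
```

```bash
sed -i "s/o\['width'\].round(1)/round(float(o['width']),1)/" h.py; python3 -c "
from h import *
plan(0,312,160)"
```

```text
t 0.97 local -158.2 451.9 222.4 F [-0.3, -0.2, 0.3] w 21.5
turn [-0.    -0.    -0.001] shift [-0.792 -0.698  0.312]
```

Request:
servo_tool(rows=[[0,0,0,-0.2,-0.18,0.08,0],[0,0,0,-0.4,-0.36,0.16,0],[0,0,0,-0.6,-0.54,0.24,0],[0,0,0,-0.79,-0.7,0.31,0],[0,0,0,-0.79,-0.7,0.31,0],[0,0,0,-0.79,-0.7,0.5,0],[0,0,0,-0.79,-0.7,0.7,0],[0,0,0,-0.79,-0.7,0.87,0],[0,0,0,-0.79,-0.7,0.87,0]])

```text
t: 2.1
ee_pos: [483.9, 352.5, 46.6]
orientation: [0.169, -3.132, 0.004]
ft_force: [-0.7, -0.3, 0.6]
width: 0.1
grasp_force: 0.0
```

```bash
python3 -c "
from h import *
plan(0,220,48)"
```

```text
t 2.1 local -2.8 312.3 46.6 F [-0.7, -0.3, 0.6] w 0.1
turn [-0.002 -0.003  0.001] shift [-0.013 -0.462 -0.006]
```

Request:
servo_tool(rows=[[0,0,0,-0.01,-0.05,0,0],[0,0,0,-0.01,-0.09,0,0],[0,0,0,-0.01,-0.13,0,0],[0,0,0,-0.01,-0.17,0,0],[0,0,0,-0.01,-0.21,0,0],[0,0,0,-0.01,-0.25,0,0],[0,0,0,-0.01,-0.29,0,0],[0,0,0,-0.01,-0.32,0,0]])

```text
t: 3.1
ee_pos: [495.9, 288.2, 48.6]
orientation: [-0.166, 3.137, 0.0]
ft_force: [1.6, 3.1, 2.0]
width: 0.5
grasp_force: 1.4
```

```bash
python3 -c "
from h import *
plan(0,210,48)"
```

```text
t 3.1 local 2.3 247.1 48.6 F [1.9, 2.9, 2.0] w 0.5
turn [ 0.  0. -0.] shift [ 0.012 -0.186  0.003]
```

Request:
servo_tool(rows=[[0,0,0,0,-0.02,0,0],[0,0,0,0,-0.04,0,0],[0,0,0,0,-0.06,0,0],[0,0,0,0,-0.08,0,0],[0,0,0,0,-0.1,0,0]])

```text
t: 3.72
ee_pos: [497.7, 268.6, 48.6]
orientation: [0.166, -3.137, 0.0]
ft_force: [1.4, 2.2, 0.0]
width: 0.6
grasp_force: 1.3
```

Request:
servo_tool(rows=[[0,0,0,0,-0.015,0,0],[0,0,0,0,-0.03,0,0],[0,0,0,0,-0.045,0,0]])

```text
t: 4.1
ee_pos: [498.7, 259.7, 48.6]
orientation: [0.166, -3.137, 0.0]
ft_force: [1.1, 2.5, -0.7]
width: 0.3
grasp_force: 1.3
```

Request:
servo_tool(rows=[[0,0,0,0,-0.015,0,0],[0,0,0,0,-0.03,0,0]])

```text
t: 4.35
ee_pos: [499.3, 253.7, 48.6]
orientation: [0.166, -3.137, 0.0]
ft_force: [1.0, 2.2, -0.9]
width: 0.3
grasp_force: 1.3
```

Request:
servo_tool(rows=[[0,0,0,0,-0.015,0,0],[0,0,0,0,-0.03,0,0]])

```text
t: 4.6
ee_pos: [500.0, 247.7, 48.6]
orientation: [0.166, -3.137, 0.0]
ft_force: [2.1, 3.1, -1.8]
width: 0.3
grasp_force: 1.3
```

Request:
servo_tool(rows=[[0,0,0,0,-0.015,0,0],[0,0,0,0,-0.03,0,0]])

```text
t: 4.85
ee_pos: [500.6, 243.2, 48.8]
orientation: [-0.164, 3.137, 0.004]
ft_force: [-3.8, 21.9, -4.1]
width: 0.6
grasp_force: 11.3
```

Request:
servo_tool(rows=[[0,0,0,0,-0.005,0,0],[0,0,0,0,-0.005,0,0]])

```text
t: 5.1
ee_pos: [500.6, 243.3, 48.7]
orientation: [-0.165, 3.137, 0.005]
ft_force: [-2.1, 17.6, -3.0]
width: 0.5
grasp_force: 8.5
```

Request:
servo_tool(rows=[[0,0,0,0,0.08,0,0],[0,0,0,0,0.16,0,0],[0,0,0,0,0.16,-0.3,0],[0,0,0,0,0.16,-0.6,10],[0,0,0,0,0.16,-0.75,37],[0,0,0,0,0.16,-0.75,37]])

```text
t: 5.85
ee_pos: [498.5, 273.8, 201.3]
orientation: [-0.166, 3.133, 0.003]
ft_force: [-0.9, -0.3, 0.1]
width: 26.5
grasp_force: 0.0
```

Run:
```python
from h import *
plan(-62,-125,170)
p,d=snap('top','top1')
cv2.imwrite('pics/crop2.png',cv2.resize(p[150:290,230:460,::-1],None,fx=3.4,fy=3.4,interpolation=cv2.INTER_CUBIC))
```

```text
t 5.85 local 3.5 232.6 201.3 F [-0.9, -0.2, 0.1] w 26.5
turn [0.001 0.003 0.   ] shift [ 0.328 -1.788  0.152]
```

View pics/crop2.png

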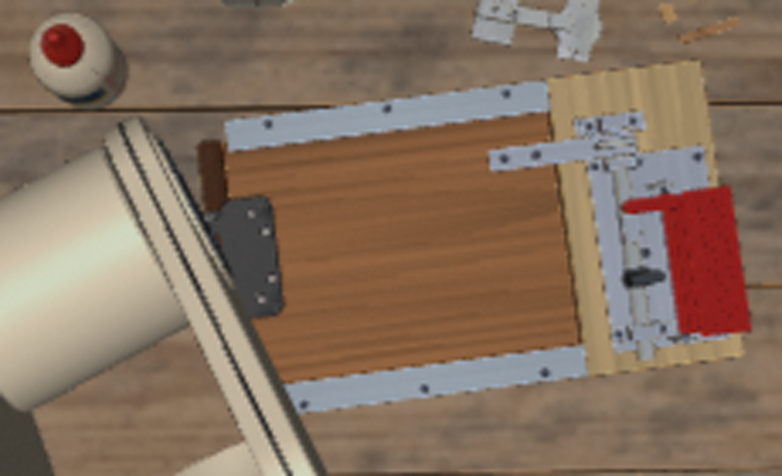

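The crop shows the lid shut: its edge lies against the deck at (565,230), and the staple strap reaches the bolt line at (615,145). The tab is at (643,277) and the red bar at (708,260).

Request:
servo_tool(rows=[[0,0,0,0.05,-0.25,0,37.5],[0,0,0,0.1,-0.5,0,37.5],[0,0,0,0.15,-0.75,0,37.5],[0,0,0,0.2,-0.98,0,37.5],[0,0,0,0.2,-0.98,0,37.5]])

```text
t: 6.52
ee_pos: [476.4, 71.3, 196.8]
orientation: [0.16, -3.133, 0.001]
ft_force: [0.7, 0.8, -0.4]
width: 37.4
grasp_force: 0.0
```

Request:
servo_tool(rows=[[0,0,0,0.06,-0.2,0.03,37.5],[0,0,0,0.12,-0.4,0.08,37.5],[0,0,0,0.138,-0.6,0.1,37.5],[0,0,0,0.138,-0.8,0.15,37.5],[0,0,0,0.138,-0.805,0.15,37.5]])

```text
t: 7.15
ee_pos: [467.3, -90.1, 167.0]
orientation: [0.162, -3.135, -0.001]
ft_force: [0.1, 0.4, 0.4]
width: 37.6
grasp_force: 0.0
```

```bash
python3 -c "
from h import *
plan(-64,-124,116)"
```

```text
t 7.15 local -66.1 -126.0 167.0 F [0.2, 0.4, 0.4] w 37.6
turn [ 0.001 -0.002 -0.002] shift [-0.011  0.01   0.255]
```

Request:
servo_tool(rows=[[0,0,0,-0.01,0.01,0.1,37.5],[0,0,0,-0.01,0.01,0.2,37.5],[0,0,0,-0.01,0.01,0.21,37.5],[0,0,0,-0.01,0.01,0.21,37.5]])

```text
t: 7.65
ee_pos: [469.6, -86.2, 126.7]
orientation: [0.167, -3.136, -0.0]
ft_force: [-0.3, -0.4, -0.2]
width: 37.7
grasp_force: 0.0
```

Run:
```python
from h import *
plan(-64,-124,102)
p,d=snap('side','side1')
cv2.imwrite('pics/crop3.png',cv2.resize(p[170:300,230:400,::-1],None,fx=4.5,fy=4.5,interpolation=cv2.INTER_CUBIC))
```

```text
t 7.65 local -63.4 -122.4 126.7 F [-0.3, -0.4, -0.2] w 37.7
turn [ 0. -0.  0.] shift [ 0.003 -0.008  0.123]
```

View pics/crop3.png

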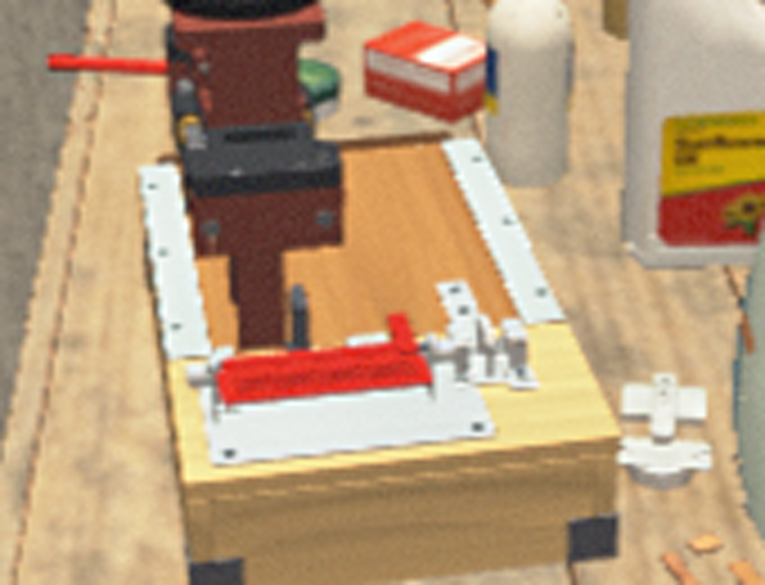

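The crop shows the near fingertip at (262,345), over the left part of the red bar. The dark tab is at (299,315), just to its right (+x), so the layout is right for pressing.

Request:
servo_tool(rows=[[0,0,0,0,-0.008,0.03,37.5],[0,0,0,0,-0.008,0.06,37.5],[0,0,0,0,-0.008,0.07,37.5]])

```text
t: 8.07
ee_pos: [469.5, -88.7, 112.3]
orientation: [0.166, -3.137, -0.0]
ft_force: [0.3, 0.0, 0.4]
width: 37.5
grasp_force: 0.0
```

Request:
servo_tool(rows=[[0,0,0,0,0,0.015,37.5],[0,0,0,0,0,0.025,37.5],[0,0,0,0,0,0.025,37.5]])

```text
t: 8.45
ee_pos: [469.8, -89.0, 107.8]
orientation: [-0.166, 3.137, -0.001]
ft_force: [-2.0, -3.4, 4.5]
width: 37.3
grasp_force: 2.1
```

Request:
servo_tool(rows=[[0,0,0,0,0,0.01,37.5],[0,0,0,0,0,0.017,37.5],[0,0,0,0,0,0.017,37.5]])

```text
t: 8.82
ee_pos: [470.0, -88.9, 104.6]
orientation: [-0.166, 3.137, -0.001]
ft_force: [-2.3, -3.0, 6.4]
width: 37.3
grasp_force: 3.6
```

Request:
servo_tool(rows=[[0,0,0,0,0,0.009,37.5],[0,0,0,0,0,0.009,37.5]])

```text
t: 9.07
ee_pos: [470.0, -88.9, 102.8]
orientation: [-0.166, 3.137, -0.001]
ft_force: [-1.6, -2.2, 7.9]
width: 37.5
grasp_force: 4.2
```

Run:
```python
from h import *
plan(-24,-124,103)
```

```text
t 9.07 local -63.3 -125.1 102.8 F [-1.8, -2.0, 7.9] w 37.5
turn [-0.  0. -0.] shift [-0.197  0.006 -0.001]
```

Request:
servo_tool(rows=[[0,0,0,-0.03,0,0,37.5],[0,0,0,-0.05,0,0,37.5],[0,0,0,-0.07,0,0,37.5],[0,0,0,-0.09,0,0,37.5],[0,0,0,-0.09,0,0,37.5]])

```text
t: 9.7
ee_pos: [485.9, -86.7, 102.4]
orientation: [0.166, -3.134, -0.001]
ft_force: [-6.6, -2.6, 8.2]
width: 37.1
grasp_force: 5.0
```

Request:
servo_tool(rows=[[0,0,0,-0.02,0,0,37.5],[0,0,0,-0.04,0,0,37.5],[0,0,0,-0.06,0,0,37.5]])

```text
t: 10.07
ee_pos: [497.1, -85.4, 102.3]
orientation: [0.166, -3.132, -0.001]
ft_force: [-10.0, -2.8, 11.1]
width: 37.3
grasp_force: 5.8
```

Request:
servo_tool(rows=[[0,0,0,-0.02,0,-0.003,37.5],[0,0,0,-0.04,0,-0.003,37.5],[0,0,0,-0.05,0,-0.003,37.5]])

```text
t: 10.45
ee_pos: [507.0, -84.3, 102.7]
orientation: [0.166, -3.132, -0.001]
ft_force: [-8.3, -3.2, 8.3]
width: 37.6
grasp_force: 5.6
```

Run:
```python
from h import *
plan(-24,-124,103)
```

```text
t 10.45 local -26.0 -124.5 102.7 F [-8.6, -2.3, 8.3] w 37.6
turn [ 0.001 -0.003 -0.   ] shift [-0.01   0.002 -0.002]
```

Nearly home; advance in 2–3 mm steps until the force climbs.

Request:
servo_tool(rows=[[0,0,0,-0.012,0,0,37.5],[0,0,0,-0.012,0,0,37.5]])

```text
t: 10.7
ee_pos: [507.3, -84.3, 102.6]
orientation: [0.167, -3.128, -0.001]
ft_force: [-15.4, -5.1, 15.7]
width: 37.4
grasp_force: 10.2
```

Request:
servo_tool(rows=[[0,0,0,-0.012,0,0,37.5],[0,0,0,-0.012,0,0,37.5]])

```text
t: 10.95
ee_pos: [507.3, -84.2, 102.4]
orientation: [0.168, -3.123, -0.001]
ft_force: [-23.1, -7.7, 21.1]
width: 37.3
grasp_force: 13.8
```

Request:
servo_tool(rows=[[0,0,0,0.015,0,0,37.5],[0,0,0,0.02,0,-0.03,37.5],[0,0,0,0.025,0,-0.08,37.5],[0,0,0,0.04,0,-0.15,37.5],[0,0,0,0.1,0,-0.3,37.5],[0,0,0,0.1,0,-0.45,37.5]])

```text
t: 11.7
ee_pos: [494.5, -86.0, 194.7]
orientation: [-0.166, 3.136, 0.0]
ft_force: [0.2, 0.5, -0.2]
width: 37.4
grasp_force: 0.0
```

Request:
servo_tool(rows=[[0,0,0,0.25,0.2,-0.2,37.5],[0,0,0,0.5,0.4,-0.2,37.5],[0,0,0,0.5,0.7,-0.2,37.5],[0,0,0,0.5,0.95,-0.2,37.5],[0,0,0,0.5,0.95,-0.2,37.5]])

```text
t: 12.32
ee_pos: [375.2, 95.7, 234.4]
orientation: [-0.176, 3.133, 0.002]
ft_force: [0.1, -0.3, -0.5]
width: 37.6
grasp_force: 0.0
```

Run:
```python
from h import *
plan(-24,-124,103)
p,d=snap('top','top2')
cv2.imwrite('pics/crop4.png',cv2.resize(p[160:285,380:460,::-1],None,fx=4.8,fy=4.8,interpolation=cv2.INTER_CUBIC))
W=cloud('top',d);Z=W[...,2];c,s=np.cos(TH),np.sin(TH);L=(W[...,:2]-OO)@np.array([[c,-s],[s,c]])
t=(Z>122)&(Z<135)&(abs(L[...,0])<60)&(L[...,1]<-80)&(L[...,1]>-118);print('tab',L[t].mean(0),L[t].min(0),L[t].max(0))
hsv=cv2.cvtColor(p[:,:,::-1].copy(),cv2.COLOR_BGR2HSV)
for f in('top0','top2'):
    Z=cloud('top',np.load(f'pics/{f}.npy'));m=(abs(L[...,0]+34)<35)&(L[...,1]<-140)&(L[...,1]>-165)&(L[...,1]<0)&(Z[...,2]<200);print(f,np.median(Z[m][:,2]))
```

```text
t 12.32 local -138.1 68.5 234.4 F [0.1, -0.3, -0.5] w 37.6
turn [0.001 0.002 0.004] shift [-0.562 -0.966  0.658]
tab [ -9.67392873 -97.63548064] [ -13.42003946 -109.73780365] [ -5.80905514 -86.19737575]
top0 111.28208808948831
top2 111.11359011629827
```

View pics/crop4.png

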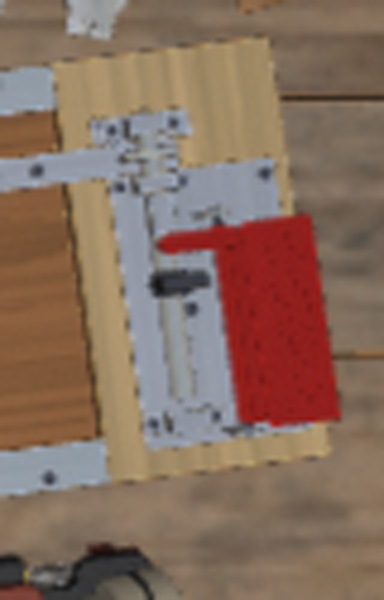

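The crop shows the bolt through the staple, with the tab at (180,282). The tab has moved 29.7 mm, the bar is back at its rest height (111.1 mm against 111.3 mm before), and the lid is still shut.

```bash
python3 -c "
from h import *
print(ctrl.close_job())"
```

```text
the job is handed in; nothing more can be done
None
```

The lid is fully shut, the bolt is home through the staple (29.7 mm measured of 30 mm), the catch has sprung back up to lock it, and the arm is clear; the job was handed in at about 12 s.

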